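Unlatch and hold up the mould clamp bar on the indexing turntable

TASK

Turn the turntable with the plaster mould counter-clockwise (seen from above) by its upright peg until it clicks into its detent. Then pull the spring latch at the free end of the hold-down bar sideways, away from the bar, lift the bar off its ball to about 30 degrees, and finish while still holding it up there, still, with the gripper, so that the mould can be taken out. Leave the pots standing around it alone.

Things in the scene. Friction and masses are not known exactly. Their poses are not given: they have to be found in the camera images.
- base: fixed base; origin on the bench on the turntable's vertical axis, z up. +x: where the bar's free end points when in the detent; +y: 90 degrees left of that. Foot 236 mm across; a detent block 46 mm high stands 170 to 195 mm from the axis at the right. Aluminium disc on it 278 mm across, top 50 mm above the bench; plaster mould 100 x 100 mm fixed on its middle, top 104 mm above the bench.
- turntable (a joint): disc angle in rad, growing counter-clockwise from above; 0 = in the detent. Starts at -1.1 to -0.5. Needs 0.1 N m to turn, about 1 N m from -0.12 to -0.06 to get over the detent pin; past -0.045 it drops in by itself. Hard stop at +0.02, which also bears the sideways pull on the latch. Stays where it is left.
- peg_grip (a point): on the axis of the upright round wooden peg near the disc's rim: 18 mm diameter, from 50 to 125 mm above the bench, 125 mm from the turntable axis; this point is 105 mm above the bench. In the detent the peg is on the base's +y side; the bar's free end is always 90 degrees clockwise of it. Axes turn with the disc: z up, y away from the turntable axis.
- tongue (a joint): angle of the steel hold-down bar about its hinge in rad; 0 = down on the mould and over the ball, growing as the free end rises; range 0 to 1.2. It falls shut by its own weight (bar, coupler and latch 0.5 to 0.8 kg) if let go. Locked at 0 until the latch is pulled more than 7 mm.
- bar_hinge (a point): on the hinge axis of the bar, 118 mm above the bench, 95 mm from the turntable axis on the side away from the ball. Axes move with the bar: x along the bar to its free end, y sideways (to the latch side, along the hinge axis), z square to the bar (up when it lies down).
- coupler: the hold-down bar and all it carries: dark steel flat 26 mm wide, 12 mm thick, from the hinge over the mould to the coupler, a housing 52 mm long, 46 mm wide, centred 190 mm from the hinge, top 137 mm above the bench when down, covering a 32 mm steel ball on a post. Origin and axes as bar_hinge.
- latch (a joint): sideways pull of the latch in m; 0 = home (its bolt is hooked under the ball), 0.014 = fully pulled, to a stop. A spring returns it: 4.5 N at the start, 11 N fully pulled. Free of the ball above 0.0075.
- latch_grip (a point): upper middle of the latch, an upright steel plate 30 mm (along the bar) x 12 mm (sideways) beside the coupler, top 190 mm, this point 168 mm above the bench with the bar down. Pinch it from above across its 12 mm, fingertips above the housing. It pulls to +y, away from the bar, and tilts with the bar: at x 190, y 35, z 50 mm from bar_hinge when home. Axes as bar_hinge.
- vase: loose dark bud vase, 76 mm across, 110 mm high, beside the turntable; origin under its middle.
- cup: loose white cup, 74 mm across, 95 mm high; origin under its middle.
- bowl: loose dark small bowl, 90 mm across, 45 mm high; origin under its middle.

How it is judged:
On the way, in this order (a step that is already met when the one before it is completed fails the run):
1. the turntable is turned into its detent (value of joint turntable above -0.035 rad and value of joint tongue below 0.06 rad), for 0.2 s.
2. the latch is pulled sideways with the bar still down (value of joint latch above 0.0075 m and value of joint tongue below 0.06 rad), for 0.05 s.
3. the bar is lifted off the ball (value of joint tongue above 0.36 rad), for 0.2 s.
At the end, for the whole second after the job is handed in: The turntable is in its detent (within 0.035 rad); the bar is held at 0.36 to 0.76 rad (about 21 to 43 degrees), moving slower than 0.1 rad/s, by the fingers (contact over 1 N), no pot touching or propping it; no pot has moved 30 mm or more (value of joint turntable above -0.035 rad and value of joint tongue between 0.36 and 0.76 rad and velocity of joint tongue between -0.1 and 0.1 rad/s and contact force between the fingers and coupler above 1 N and contact force between coupler and vase below 0.2 N and contact force between coupler and cup below 0.2 N and contact force between coupler and bowl below 0.2 N and distance of each of vase, cup, bowl from where it was at the start of the episode below 0.03 m); the arm keeps its last pose, push and grip.
It fails at once if a pot is pushed away or knocked over (distance of any of vase, cup, bowl from where it was at the start of the episode above 0.03 m or angle between any of vase, cup, bowl's own z axis and vertical above 0.5 rad).
It also fails if it takes over 51 s, if anything falls off the work surface, if the arm or the gripper's body presses on something with over 40 N, if the wrist force passes 120 N, or if a joint passes its speed limit or range.

ROBOT

A 6-joint arm with a two-finger parallel gripper is mounted at the origin on the work surface. World frame = base frame: x ahead of the robot, y to its left, z up, the work surface at z = 0. Lengths are in m, angles in rad, forces in N, time in s.
With the tool pointing down it reaches from about 0.3 to 0.75 m from the base axis. Payload 8.5 kg.
Tool frame: the origin (TCP) lies on the centre line of the jaws, within the pads' length; the fingertips stand 8 mm ahead of it and the grasp point (between the pads) lies 11 mm behind it; z points along the fingers, y is the line along which they close (so a half turn about z gives the same grasp; the last joint's range is limited). The gripper opens to 85 mm and grips with 20 to 120 N. Pads are 22 mm wide; open, the fingers measure 114 mm over their backs; the gripper's body (76 mm by 85 mm) begins 54 mm behind the grasp point. The pads swing forward as they close: fully open they stand 13 mm farther back than shut.
Start: joints at [1.079, 0.381, 1.297, -0, 1.464, -0.215], TCP at [0.15, 0.529, 0.239] pointing down, gripper open.
Joint ranges: [-3.11, 3.11], [-0.89, 2.33], [0.22, 2.48], [-1.42, 4.56], [0.17, 2.85], [-2.88, 2.88]. Speed limits (rad/s): [2.39, 2.39, 3.14, 3.14, 3.14, 3.14].

INTERFACE

Orientations are given as a unit quaternion [x, y, z, w].
In Python, from station import * gives the robot as it stands.
- The arm moves only by the tool carry_out, never from a script. Its argument "rows" is a list of rows, each a list of 3 entries, a list of its own where there are three numbers: the shift along the tool's x, y, z in m, then the turn, a rotation vector about the tool's x, y, z in rad, then the closure, from 0 (fully open) to 1 (shut). A call has exactly 10 rows; each row is the pose to reach, as a shift and turn from the pose commanded when the call began, along the tool's axes at that moment; what a row does not reach only later rows make up. A row lasts 1/12 s, in which the tool goes at most 41.7 mm and 7.16 degrees, less where a joint would pass 70% of its speed; a pose out of reach is approached as far as the arm can. A call with a gripper value outside its range is refused whole. The fingers move at their own pace and stop on an object; "squeeze" is the grip in N (left out, the last holds). Time passes only in rows, so rows that repeat a pose let the fingers close, or fill a call up. It gives the time, the measured TCP pose, the force, the opening and the grip force at its end, in the units of the state.
- get_state(): the state, without advancing time (a new reading comes with each control period).
- snapshot(name): name is "scene" or "side" or "wrist"; returns the picture (400x640x3 uint8, blue, green, red); there is no depth.
- camera_params(name): a dict with "vertical_fov" (degrees; the focal length in pixels is half the picture's height over the tangent of half this angle, whatever the lens; pixels are square), "cx", "cy" (the principal point, pixels), "dist" ([k1, k2, p1, p2, k3] as OpenCV has them; the pictures are not rectified), "rvec" (rotation vector, rad) and "tvec" (3), from world to camera coordinates, as OpenCV has them. Camera axes: x right, y down, z forward; pixel columns grow to the right and rows downward; lengths in m; the calibration is good to about 2 mm. A picture is of the moment at which its call begins: read the wrist's pose just before it. camera_params takes no time and is no camera call; for the wrist camera it gives the pose at the moment of the call.
- hand_in(): hands the job in; it is judged then, once.
The state is a dict: "t": time; "qpos": joint angles; "qd": joint speeds; "tau": joint torques, N m; "tool_pos": TCP position; "tcp_rot": TCP orientation; "force": force on the tool from outside, world axes, zero at the start; "moment": the same for the moment, N m; "grip_width": finger opening in m; "finger_force": force on a finger pad.
Only numpy, scipy, OpenCV 4.12 (cv2) and the standard library are available. Lean on these libraries where they do the work, as an engineer would, in place of code of your own. Each camera call takes 0.05 s, during which the arm holds its last target. There are 200 camera calls.

## Working session

There is one attempt and no reset: what is moved stays moved. The work goes in short steps, Python scripts to look and compute and a tool call to move; the robot and the scene stay as the last step left them, time stands still between calls to the robot, and variables do not carry over. Pictures are saved under pics/ and viewed, at most 10 in all, crops included, and the job is handed in when it is done.

Besides the shell and the picture viewer there is one more tool, called in YAML: its name, and indented under it one key for each argument. carry_out: Moves the arm, as the interface text tells. Its arguments: {"type":"object","properties":{"rows":{"type":"array"},"squeeze":{"type":"number"}},"required":["rows"]}

```bash
ls; mkdir -p pics; python3 - <<'E'
from station import *
import cv2
s=get_state(); print(s)
for n in("scene","side","wrist"):
    print(n,camera_params(n)); cv2.imwrite(f"pics/{n}0.png",snapshot(n))
E
```

```text
pics
{'t': 0.0, 'qpos': array([ 1.07870405e+00,  3.81183782e-01,  1.29825239e+00,  7.05810635e-06,
        1.46357253e+00, -2.15290324e-01]), 'qd': array([-5.55271549e-04, -1.50687411e-05, -2.94414643e-04,  3.64187666e-05,
        4.16169947e-04, -1.34319727e-03]), 'tau': array([ 1.62660632e-03, -4.48466957e+01, -2.31283540e+01, -9.08480024e-05,
        4.78230664e-03, -2.76858259e-05]), 'tool_pos': array([0.15016773, 0.52881879, 0.23872115]), 'tcp_rot': array([ 1.37959900e-01,  9.90437562e-01, -6.62979502e-04, -2.48523531e-04]), 'force': array([-0.38630807,  0.35567034, -0.14466845]), 'moment': array([-0.01395358, -0.01369278, -0.04928699]), 'finger_force': 0.0, 'grip_width': 0.08580268139644896}
scene {'vertical_fov': 51.28351839375557, 'cx': 315.85530006941343, 'cy': 202.41682200236025, 'dist': array([-0.05260827,  0.        ,  0.        ,  0.        ,  0.        ]), 'rvec': array([ 2.31307611,  0.88647344, -0.29719494]), 'tvec': array([-0.36635645, -0.18320593,  1.30074075])}
side {'vertical_fov': 46.70289155219307, 'cx': 323.0370119460552, 'cy': 198.39212016491675, 'dist': array([-0.04581104,  0.        ,  0.        ,  0.        ,  0.        ]), 'rvec': array([ 2.21717875, -0.82653278,  0.35959885]), 'tvec': array([-0.34666125,  0.32923879,  0.80598097])}
wrist {'vertical_fov': 66.40171969688197, 'cx': 324.69165663173396, 'cy': 197.46725796512334, 'dist': array([-0.03117344,  0.        ,  0.        ,  0.        ,  0.        ]), 'rvec': array([-2.33210368, -1.76221803, -0.22994442]), 'tvec': array([-0.54870335, -0.03178368,  0.37777408])}
```

View pics/scene0.png

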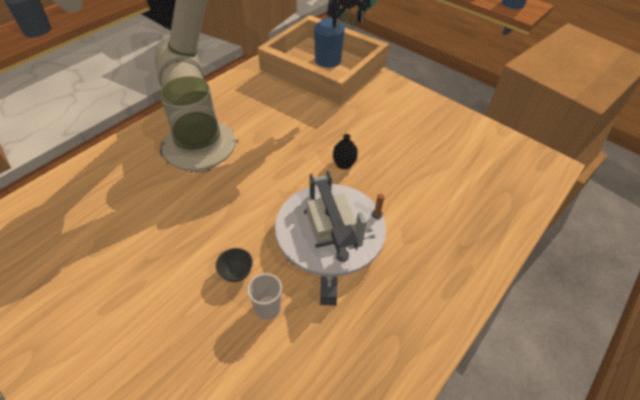

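View pics/side0.png

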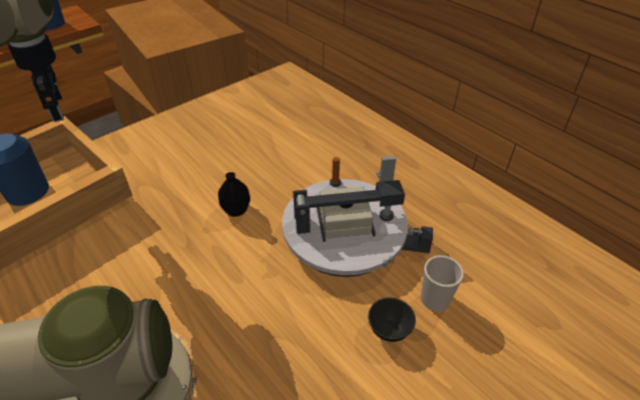

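The scene view has the disc at about (330,228), peg (380,197)–(376,214), latch (360,228), detent block (328,292), vase (345,153), bowl (234,265) and cup (266,296). The side view has the disc at (346,225), peg (336,160)–(335,184), latch (388,168), block (420,240), vase (234,197), cup (440,283) and bowl (391,320).

```bash
cat > h.py <<'E'
import numpy as np, cv2
from scipy.optimize import least_squares
from scipy.spatial.transform import Rotation as R
def ray(p,uv):
    f=200/np.tan(np.radians(p["vertical_fov"])/2)
    K=np.array([[f,0,p["cx"]],[0,f,p["cy"]],[0,0,1]])
    u=cv2.undistortPoints(np.array(uv,float).reshape(-1,1,2),K,p["dist"]).reshape(-1,2)
    M=cv2.Rodrigues(p["rvec"])[0]; 
    d=np.c_[u,np.ones(len(u))]@M; d/=np.linalg.norm(d,axis=1)[:,None]
    return -M.T@p["tvec"],d
def plane(p,uv,z):
    c,d=ray(p,uv); return c+d*((z-c[2])/d[:,2])[:,None]
def tri(pa,ua,pb,ub):
    a,d=ray(pa,ua);b,e=ray(pb,ub);d=d[0];e=e[0]
    s=np.linalg.lstsq(np.c_[d,-e],b-a,rcond=None)[0]
    A=a+s[0]*d;B=b+s[1]*e; return (A+B)/2,np.linalg.norm(A-B)
def circ(P,r=None):
    f=lambda v:np.hypot(P[:,0]-v[0],P[:,1]-v[1])-(r or v[2])
    return least_squares(f,[*P[:,:2].mean(0),.13],loss="soft_l1",f_scale=.002).x
E
python3 - <<'E'
from station import *
from h import *
P={n:camera_params(n) for n in("scene","side")}
box={"scene":(270,180,120,95),"side":(275,175,140,100)}
peg={}
for n in P:
    im=cv2.imread(f"pics/{n}0.png"); hsv=cv2.cvtColor(im,cv2.COLOR_BGR2HSV)
    x,y,w,h=box[n]
    m=np.zeros(im.shape[:2],np.uint8); 
    sub=hsv[y:y+h,x:x+w]; m[y:y+h,x:x+w]=((sub[...,1]<60)&(sub[...,2]>90))*255
    c=max(cv2.findContours(m,0,cv2.CHAIN_APPROX_NONE)[0],key=cv2.contourArea)
    hull=cv2.convexHull(c).reshape(-1,2)
    W=plane(P[n],hull,.05); print(n,"disc",circ(W),cv2.boundingRect(c))
    # pots and block dark
    for nm,z,uv in {"scene":[("block",.046,(328,286)),],"side":[("block",.046,(420,232))]}[n]: print(nm,plane(P[n],[uv],z))
    big=np.hstack([cv2.resize(im[y-20:y+h+40,x-15:x+w+35],None,fx=4,fy=4,interpolation=cv2.INTER_CUBIC)])
    cv2.imwrite(f"pics/{n}_c.png",big[:600,:800])
print("pegtop",tri(P["scene"],(380,196),P["side"],(336,159)))
print("latchtop",tri(P["scene"],(361,217),P["side"],(388,158)))
for nm,a,b in[("vase top",(347,137),(230,176)),("cup rim c",(265,287),(443,268)),("bowl",(234,259),(392,310))]: print(nm,tri(P["scene"],a,P["side"],b))
E
```

```text
scene disc [0.53192876 0.00556881 0.13900744] (275, 184, 110, 91)
block [[ 0.63616561 -0.12398132  0.046     ]]
side disc [0.52520073 0.00465619 0.13864194] (283, 198, 125, 76)
block [[ 0.63419337 -0.12181209  0.046     ]]
pegtop (array([0.59670298, 0.11262494, 0.12504378]), np.float64(0.001528503438394334))
latchtop (array([ 0.62719247, -0.01296705,  0.18923469]), np.float64(0.0013591077530522716))
vase top (array([0.3902379 , 0.24280833, 0.10486551]), np.float64(0.0008335546368383014))
cup rim c (array([ 0.5548801 , -0.23689696,  0.09778728]), np.float64(0.001766418685821377))
bowl (array([ 0.43365434, -0.22348054,  0.06210324]), np.float64(0.0021233729120438416))
```

View pics/scene_c.png

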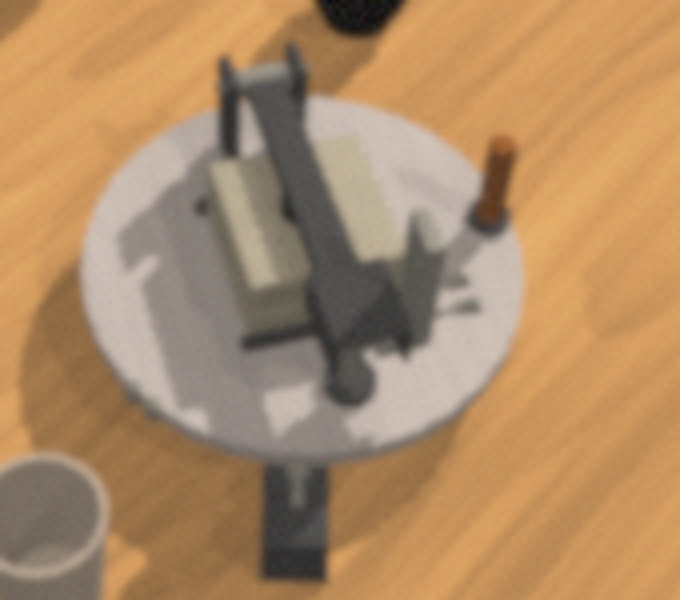

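View pics/side_c.png

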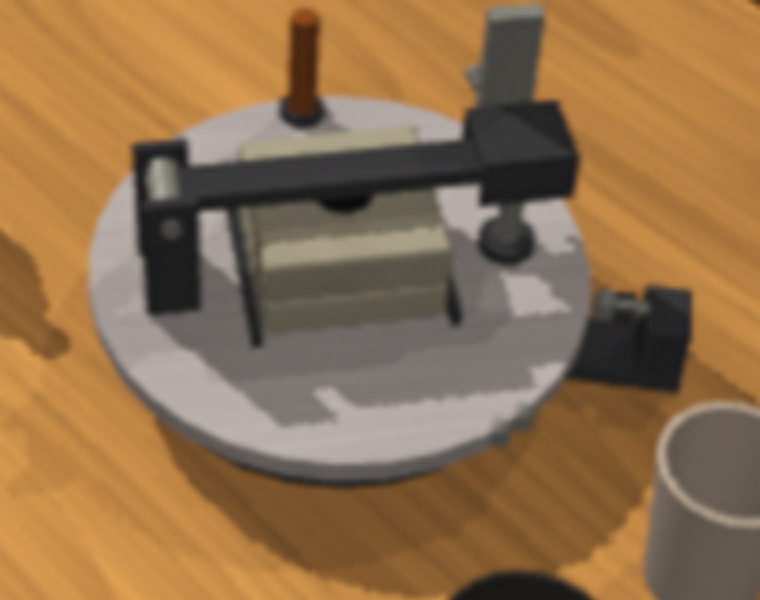

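```bash
python3 - <<'E'
from station import *
from h import *
P={n:camera_params(n) for n in("scene","side")}
S=lambda u:(u[0]/4+255,u[1]/4+160); D=lambda u:(u[0]/4+260,u[1]/4+155)
A=np.array([.5285,.005])
def show(n,p):
    d=p[:2]-A; print(n,p.round(4),"r",np.hypot(*d).round(4),"az",np.degrees(np.arctan2(d[1],d[0])).round(1))
def t(n,a,b):
    p,e=tri(P["scene"],S(a),P["side"],D(b)); show(n+" e%.1f"%(e*1e3),p)
t("notch",(142,396),(512,422))
t("pin outer",(298,505),(640,308)); t("pin inner",(298,468),(602,302))
for u in[(268,470),(328,470),(326,545),(262,545),(297,508),(297,545)]: show("blkS",plane(P["scene"],[S(u)],.046)[0])
for u in[(652,288),(692,291),(688,325),(645,318)]: show("blkD",plane(P["side"],[D(u)],.046)[0])
t("peg base",(488,222),(302,112)); t("hinge pin",(262,78),(162,178))
t("latch top",(426,212),(515,12)); t("ball/coupler corner far",(405,358),(577,155))
E
```

```text
notch e0.7 [ 0.5237 -0.1297  0.0457] r 0.1348 az -92.1
pin outer e0.6 [ 0.6377 -0.12    0.0416] r 0.1659 az -48.9
pin inner e0.9 [ 0.6232 -0.1039  0.0443] r 0.1443 az -49.0
blkS [ 0.6117 -0.1167  0.046 ] r 0.1474 az -55.6
blkS [ 0.6374 -0.0935  0.046 ] r 0.1468 az -42.1
blkS [ 0.6669 -0.1307  0.046 ] r 0.1938 az -44.4
blkS [ 0.6403 -0.1546  0.046 ] r 0.1949 az -55.0
blkS [ 0.6399 -0.124   0.046 ] r 0.1705 az -49.2
blkS [ 0.6548 -0.1415  0.046 ] r 0.1934 az -49.2
blkD [ 0.6506 -0.1165  0.046 ] r 0.1723 az -44.8
blkD [ 0.6657 -0.1324  0.046 ] r 0.1942 az -45.0
blkD [ 0.6445 -0.147   0.046 ] r 0.1912 az -52.7
blkD [ 0.6306 -0.1284  0.046 ] r 0.168 az -52.6
peg base e1.9 [0.5991 0.1139 0.0484] r 0.1298 az 57.1
hinge pin e6.6 [0.4514 0.0607 0.1225] r 0.0951 az 144.2
latch top e7.4 [ 0.625  -0.0129  0.195 ] r 0.0981 az -10.5
ball/coupler corner far e15.0 [ 0.6458 -0.0486  0.1096] r 0.1289 az -24.6
```

```bash
cat >> h.py <<'E'
def goal(yaz,tilt=0,baz=0):
    """tool down, closing line at azimuth yaz (deg); tilted by tilt deg with bar at azimuth baz"""
    a=np.radians(yaz); y=np.array([np.cos(a),np.sin(a),0]); z=np.array([0,0,-1.])
    G=np.c_[np.cross(y,z),y,z]; b=np.radians(baz)
    return R.from_rotvec(-np.radians(tilt)*np.array([-np.sin(b),np.cos(b),0])).as_matrix()@G
def rel(s,pos,G):
    T=R.from_quat(s["tcp_rot"]).as_matrix()
    return (T.T@(np.array(pos)-s["tool_pos"])).round(4).tolist(),R.from_matrix(T.T@G).as_rotvec().round(3).tolist()
E
python3 - <<'E'
from station import *
from h import *
s=get_state()
print(rel(s,(.597,.1125,.235),goal(-32.5)))
E
```

```text
([-0.5436, -0.2785, 0.004], [-0.001, 0.001, 1.861])
```

carry_out:
  rows:
    - [[-0.036,-0.018,0.0],[0,0,0.12],0]
    - [[-0.072,-0.037,0.0],[0,0,0.24],0]
    - [[-0.108,-0.055,0.0],[0,0,0.36],0]
    - [[-0.144,-0.074,0.0],[0,0,0.48],0]
    - [[-0.18,-0.092,0.0],[0,0,0.6],0]
    - [[-0.216,-0.111,0.0],[0,0,0.72],0]
    - [[-0.252,-0.129,0.0],[0,0,0.84],0]
    - [[-0.288,-0.148,0.0],[0,0,0.96],0]
    - [[-0.324,-0.166,0.0],[0,0,1.08],0]
    - [[-0.36,-0.184,0.0],[0,0,1.2],0]
  squeeze: 40

```text
t: 0.98
tool_pos: [0.4474, 0.2519, 0.2393]
tcp_rot: [0.675, 0.737, -0.0, -0.0]
force: [0.6, 0.1, -1.5]
grip_width: 0.0853
finger_force: 0.0
```

```bash
python3 - <<'E'
from station import *
from h import *
s=get_state()
print(s["t"],s["tool_pos"],s["qpos"],rel(s,(.597,.1125,.235),goal(-32.5)))
E
```

```text
0.9833 [0.44738423 0.25193948 0.23927574] [2.81929612e-01 3.16626775e-01 1.39651815e+00 1.06990286e-04
 1.42868299e+00 1.94139474e-01] ([-0.152, 0.1368, 0.0042], [-0.0, 0.0, 0.655])
```

carry_out:
  rows:
    - [[-0.025,0.023,0],[0,0,0.11],0]
    - [[-0.05,0.046,0],[0,0,0.22],0]
    - [[-0.075,0.068,0],[0,0,0.33],0]
    - [[-0.1,0.091,0],[0,0,0.44],0]
    - [[-0.125,0.114,0],[0,0,0.55],0]
    - [[-0.152,0.137,0.004],[0,0,0.655],0]
    - [[-0.152,0.137,0.004],[0,0,0.655],0]
    - [[-0.152,0.137,0.004],[0,0,0.655],0]
    - [[-0.152,0.137,0.004],[0,0,0.655],0]
    - [[-0.152,0.137,0.004],[0,0,0.655],0]

```text
t: 1.82
tool_pos: [0.5963, 0.1161, 0.2355]
tcp_rot: [0.875, 0.484, -0.0, -0.0]
force: [0.3, 0.1, 0.5]
grip_width: 0.0851
finger_force: 0.0
```

```bash
python3 - <<'E'
from station import *
from h import *
s=get_state();p=camera_params("wrist");im=snapshot("wrist");cv2.imwrite("pics/w1.png",im);np.savez("w1.npz",**p)
print(s["t"],s["tool_pos"],s["qpos"],rel(s,(.597,.1125,.094),goal(-32.5)),-cv2.Rodrigues(p["rvec"])[0].T@p["tvec"])
E
```

```text
1.8167 [0.59630341 0.11607905 0.23554132] [-2.46831798e-03  4.85652449e-01  1.13413065e+00  2.02910930e-04
  1.52193365e+00  5.56752063e-01] ([-0.0027, 0.0025, 0.1415], [-0.0, -0.0, 0.008]) [0.629275   0.17131069 0.36899844]
```

View pics/w1.png

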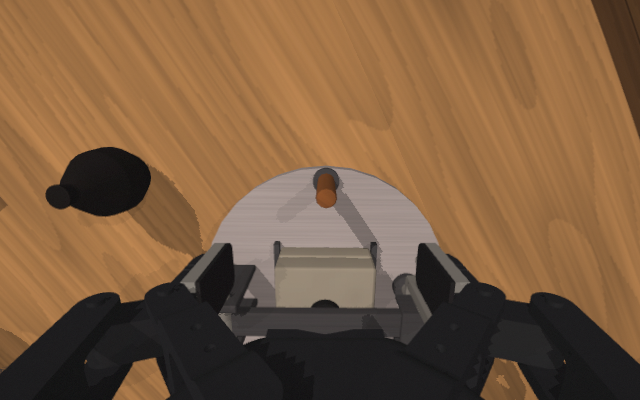

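The wrist picture shows the peg top at (326,198) and its foot at (326,177), with the vase at (105,180). The gripper is centred over the peg line and the disc rim arc is visible.

```bash
python3 - <<'E'
from station import *
from h import *
p=dict(np.load("w1.npz"));s=get_state()
q=plane(p,[(326,198)],.125)[0]; print(q, plane(p,[(326,178)],.052)[0])
ss=camera_params("scene"); print(tri(p,(326,198),ss,(380.5,195.5)))
print(rel(s,(q[0],q[1],.094),goal(-32.5)))
im=cv2.imread("pics/w1.png");hsv=cv2.cvtColor(im,cv2.COLOR_BGR2HSV)
m=((hsv[...,1]<70)&(hsv[...,2]>100)).astype(np.uint8)
pts=[(c,np.nonzero(m[150:240,c])[0][0]+150) for c in list(range(235,305,4))+list(range(350,415,4)) if m[150:240,c].any()]
print(circ(plane(p,pts,.05),.139)[:2], circ(plane(p,pts,.05)))
E
```

```text
[0.59521778 0.11486601 0.125     ] [0.59661444 0.11653565 0.052     ]
(array([0.59569047, 0.11476113, 0.12371085]), np.float64(0.0013358325848963498))
([-0.0017, -0.0002, 0.1417], [0.0, -0.0, 0.008])
[0.52775575 0.00922625] [0.53135796 0.01496641 0.13300091]
```

carry_out:
  rows:
    - [[-0.001,0,0.03],[0,0,0.008],0]
    - [[-0.002,0,0.06],[0,0,0.008],0]
    - [[-0.002,0,0.09],[0,0,0.008],0]
    - [[-0.002,0,0.12],[0,0,0.008],0]
    - [[-0.002,0,0.14],[0,0,0.008],0]
    - [[-0.002,0,0.14],[0,0,0.008],0.7]
    - [[-0.002,0,0.14],[0,0,0.008],1]
    - [[-0.002,0,0.14],[0,0,0.008],1]
    - [[-0.002,0,0.14],[0,0,0.008],1]
    - [[-0.002,0,0.14],[0,0,0.008],1]
  squeeze: 30

```text
t: 2.7
tool_pos: [0.5965, 0.1137, 0.097]
tcp_rot: [0.877, 0.48, 0.001, 0.001]
force: [-0.2, 0.7, 0.0]
grip_width: 0.0253
finger_force: 0.0
```

carry_out:
  rows:
    - [[0,0,0],[0,0,0],1]
    - [[0,0,0],[0,0,0],1]
    - [[0,0,0],[0,0,0],1]
    - [[0,0,0],[0,0,0],1]
    - [[0,0,0],[0,0,0],1]
    - [[0,0,0],[0,0,0],1]
    - [[0,0,0],[0,0,0],1]
    - [[0,0,0],[0,0,0],1]
    - [[0,0,0],[0,0,0],1]
    - [[0,0,0],[0,0,0],1]

```text
t: 3.53
tool_pos: [0.5964, 0.1136, 0.0967]
tcp_rot: [0.877, 0.48, 0.001, 0.0]
force: [-0.8, 0.1, 7.4]
grip_width: 0.017
finger_force: 29.7
```

```bash
python3 - <<'E'
from station import *
from h import *
s=get_state();print(s["t"],s["tool_pos"],s["qpos"],s["force"],s["grip_width"])
A=np.array([.528,.006]);d=s["tool_pos"][:2]-A;print(np.hypot(*d),np.degrees(np.arctan2(d[1],d[0])))
a0=np.arctan2(d[1],d[0])
for k in np.arange(4,53,4):
    a=a0+np.radians(k);y=np.degrees(a)-90
    r=np.hypot(*d); print(k,rel(s,(A[0]+r*np.cos(a),A[1]+r*np.sin(a),s["tool_pos"][2]),goal(y)))
E
```

```text
3.5333 [0.59640616 0.11361075 0.09672234] [-6.60343779e-03  6.07822895e-01  1.33953102e+00  2.00901214e-04
  1.19195920e+00  5.62373722e-01] [-0.82870145  0.14553029  7.43317217] 0.017040624114257948
0.12751264601577564 57.55663562928821
4 ([-0.0003, -0.0089, -0.0], [0.002, -0.001, -0.073])
8 ([-0.0013, -0.0177, -0.0], [0.002, -0.001, -0.142])
12 ([-0.0029, -0.0265, -0.0001], [0.002, -0.001, -0.212])
16 ([-0.005, -0.0351, -0.0001], [0.002, -0.001, -0.282])
20 ([-0.0078, -0.0436, -0.0001], [0.002, -0.001, -0.352])
24 ([-0.0112, -0.0518, -0.0001], [0.002, -0.001, -0.422])
28 ([-0.0151, -0.0598, -0.0001], [0.002, -0.001, -0.491])
32 ([-0.0196, -0.0675, -0.0002], [0.002, -0.001, -0.561])
36 ([-0.0246, -0.0749, -0.0002], [0.002, -0.001, -0.631])
40 ([-0.0301, -0.0819, -0.0002], [0.002, -0.001, -0.701])
44 ([-0.036, -0.0885, -0.0002], [0.002, -0.001, -0.771])
48 ([-0.0425, -0.0946, -0.0002], [0.002, -0.001, -0.841])
52 ([-0.0493, -0.1003, -0.0003], [0.002, -0.0, -0.91])
```

carry_out:
  rows:
    - [[0,-0.009,0],[0,0,-0.07],1]
    - [[-0.001,-0.018,0],[0,0,-0.14],1]
    - [[-0.003,-0.026,0],[0,0,-0.21],1]
    - [[-0.005,-0.035,0],[0,0,-0.28],1]
    - [[-0.008,-0.043,0],[0,0,-0.35],1]
    - [[-0.011,-0.051,0],[0,0,-0.42],1]
    - [[-0.015,-0.059,0],[0,0,-0.49],1]
    - [[-0.0195,-0.067,0],[0,0,-0.56],1]
    - [[-0.0195,-0.067,0],[0,0,-0.56],1]
    - [[-0.0195,-0.067,0],[0,0,-0.56],1]

```text
t: 4.37
tool_pos: [0.5293, 0.1333, 0.0967]
tcp_rot: [0.71, 0.704, 0.001, 0.001]
force: [0.1, 0.8, 6.5]
grip_width: 0.0173
finger_force: 30.5
```

```bash
python3 - <<'E'
from station import *
from h import *
s=get_state();print(s["t"],s["tool_pos"],s["qpos"],s["force"],s["moment"],s["grip_width"])
A=np.array([.528,.006]);d=s["tool_pos"][:2]-A;print(np.hypot(*d),np.degrees(np.arctan2(d[1],d[0])))
a0=np.arctan2(d[1],d[0])
for k in np.arange(2,20,2):
    a=a0+np.radians(k);y=np.degrees(a)-90
    r=np.hypot(*d); print(k,rel(s,(A[0]+r*np.cos(a),A[1]+r*np.sin(a),s["tool_pos"][2]),goal(y)))
for n in("scene","side"):
    im=snapshot(n); x,y,w,h={"scene":(255,160,180,150),"side":(260,155,180,150)}[n]
    cv2.imwrite(f"pics/{n}_2.png",cv2.resize(im[y:y+h,x:x+w],None,fx=4,fy=4,interpolation=cv2.INTER_CUBIC))
E
```

```text
4.3667 [0.52932659 0.13332102 0.09671933] [2.97372779e-02 5.18211589e-01 1.52168237e+00 1.06477056e-04
 1.09899212e+00 3.79920033e-02] [0.12973101 0.79588802 6.47905745] [0.12116391 0.1870557  0.0626269 ] 0.017283045002059974
0.12732793056523073 89.40304216365386
2 ([-0.0001, -0.0044, -0.0], [0.003, -0.0, -0.033])
4 ([-0.0003, -0.0089, -0.0], [0.003, -0.0, -0.068])
6 ([-0.0007, -0.0133, -0.0], [0.003, -0.0, -0.103])
8 ([-0.0012, -0.0177, -0.0], [0.003, -0.0, -0.138])
10 ([-0.0019, -0.0221, -0.0001], [0.003, 0.0, -0.172])
12 ([-0.0027, -0.0265, -0.0001], [0.003, 0.0, -0.207])
14 ([-0.0037, -0.0308, -0.0001], [0.003, 0.0, -0.242])
16 ([-0.0049, -0.0351, -0.0001], [0.003, 0.0, -0.277])
18 ([-0.0061, -0.0394, -0.0001], [0.003, 0.0, -0.312])
```

View pics/side_2.png

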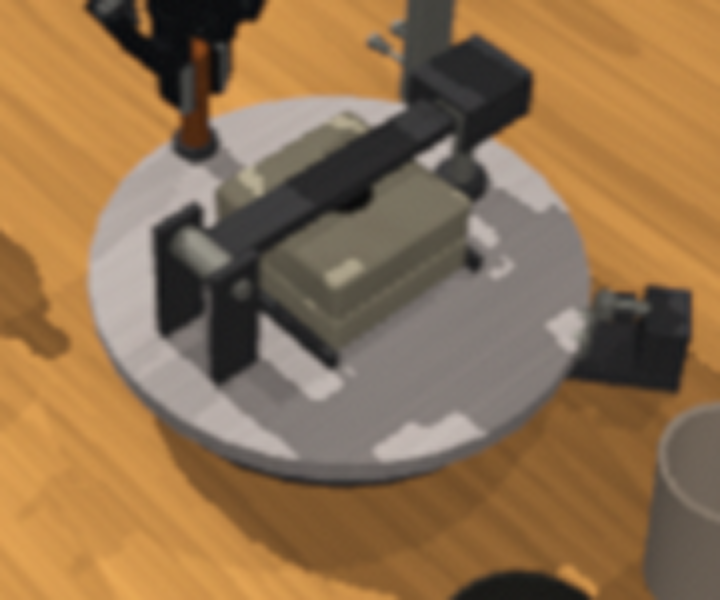

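The side crop shows the disc turned: the peg is in the jaws at (200,90) and the rim notch, near (585,345), is close to the block's pin at (606,303). I continue in small steps and watch the force.

carry_out:
  rows:
    - [[0,-0.002,0],[0,0,-0.02],1]
    - [[0,-0.0044,0],[0,0,-0.035],1]
    - [[0,-0.007,0],[0,0,-0.055],1]
    - [[0,-0.009,0],[0,0,-0.07],1]
    - [[-0.001,-0.011,0],[0,0,-0.085],1]
    - [[-0.001,-0.013,0],[0,0,-0.105],1]
    - [[-0.001,-0.0155,0],[0,0,-0.12],1]
    - [[-0.001,-0.018,0],[0,0,-0.14],1]
    - [[-0.0015,-0.02,0],[0,0,-0.155],1]
    - [[-0.0015,-0.02,0],[0,0,-0.155],1]

```text
t: 5.3
tool_pos: [0.5089, 0.1317, 0.0967]
tcp_rot: [0.653, 0.757, 0.0, 0.001]
force: [-3.6, -1.6, 9.2]
grip_width: 0.0172
finger_force: 31.0
```

carry_out:
  rows:
    - [[0,-0.001,0],[0,0,-0.005],1]
    - [[0,-0.002,0],[0,0,-0.01],1]
    - [[0,-0.002,0],[0,0,-0.015],1]
    - [[0,-0.003,0],[0,0,-0.02],1]
    - [[0,-0.003,0],[0,0,-0.025],1]
    - [[0,-0.004,0],[0,0,-0.03],1]
    - [[0,-0.004,0],[0,0,-0.03],1]
    - [[0,-0.004,0],[0,0,-0.03],1]
    - [[0,-0.004,0],[0,0,-0.03],1]
    - [[0,-0.004,0],[0,0,-0.03],1]

```text
t: 6.13
tool_pos: [0.5072, 0.1314, 0.0967]
tcp_rot: [0.642, 0.766, 0.002, 0.002]
force: [7.1, 2.4, 5.2]
grip_width: 0.017
finger_force: 30.8
```

carry_out:
  rows:
    - [[0,-0.001,0],[0,0,0],1]
    - [[0,-0.002,0],[0,0,0],1]
    - [[0,-0.003,0],[0,0,0],1]
    - [[0,-0.003,0],[0,0,0],1]
    - [[0,-0.003,0],[0,0,0],1]
    - [[0,-0.003,0],[0,0,0],1]
    - [[0,-0.003,0],[0,0,0],1]
    - [[0,-0.003,0],[0,0,0],1]
    - [[0,-0.003,0],[0,0,0],1]
    - [[0,-0.003,0],[0,0,0],1]

```text
t: 6.97
tool_pos: [0.5062, 0.1311, 0.0967]
tcp_rot: [0.642, 0.766, 0.004, 0.004]
force: [15.3, 5.2, -1.7]
grip_width: 0.0172
finger_force: 31.2
```

```bash
python3 - <<'E'
from station import *
from h import *
s=get_state();print(s["t"],s["tool_pos"],s["force"],s["moment"])
im=snapshot("side"); x,y,w,h=(260,155,180,150)
cv2.imwrite(f"pics/side_3.png",cv2.resize(im[y:y+h,x:x+w],None,fx=4,fy=4,interpolation=cv2.INTER_CUBIC))
E
```

```text
6.9667 [0.50616718 0.13113677 0.09672717] [15.27577828  5.16492162 -1.74851223] [ 0.55460221 -1.92774544  0.15558688]
```

View pics/side_3.png

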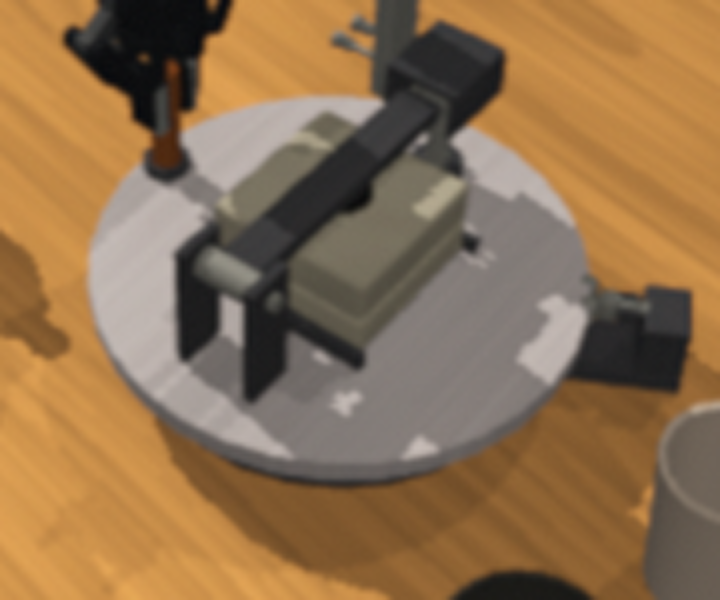

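The crop shows the notch sitting at the pin (595,298). The resistance is 16 N, above the detent's 8 N, so the disc is at the stop. I relax, open and go up.

carry_out:
  rows:
    - [[0,0.003,0],[0,0,0],1]
    - [[0,0.004,0],[0,0,0],1]
    - [[0,0.004,0],[0,0,0],0.5]
    - [[0,0.004,0],[0,0,0],0]
    - [[0,0.004,0],[0,0,0],0]
    - [[0,0.004,0],[0,0,0],0]
    - [[0,0.004,0],[0,0,0],0]
    - [[0,0.004,0],[0,0,0],0]
    - [[0,0.004,0],[0,0,0],0]
    - [[0,0.004,0],[0,0,0],0]

```text
t: 7.85
tool_pos: [0.5059, 0.1315, 0.0953]
tcp_rot: [0.642, 0.767, -0.0, -0.0]
force: [-0.3, -1.1, -0.0]
grip_width: 0.0854
finger_force: 0.0
```

carry_out:
  rows:
    - [[0,0.004,-0.02],[0,0,0],0]
    - [[0,0.004,-0.05],[0,0,0],0]
    - [[0,0.004,-0.08],[0,0,0],0]
    - [[0,0.004,-0.12],[0,0,0],0]
    - [[0,0.004,-0.15],[0,0,0],0]
    - [[0,0.004,-0.18],[0,0,0],0]
    - [[0,0.004,-0.2],[0,0,0],0]
    - [[0,0.004,-0.2],[0,0,0],0]
    - [[0,0.004,-0.2],[0,0,0],0]
    - [[0,0.004,-0.2],[0,0,0],0]

```text
t: 8.68
tool_pos: [0.5095, 0.1321, 0.2943]
tcp_rot: [0.642, 0.767, -0.001, -0.001]
force: [0.0, 0.7, -1.5]
grip_width: 0.0853
finger_force: 0.0
```

```bash
python3 - <<'E'
from station import *
from h import *
s=get_state();print(s["t"],s["tool_pos"],s["force"],s["qpos"])
for n in("scene","side"):
    im=snapshot(n); x,y,w,h={"scene":(290,165,100,100),"side":(310,130,100,100)}[n]
    cv2.imwrite(f"pics/{n}_4.png",im); globals()[n]=cv2.resize(im[y:y+h,x:x+w],None,fx=4,fy=4,interpolation=cv2.INTER_CUBIC)
cv2.imwrite("pics/pair4.png",np.hstack([scene,side]))
A=np.array([.528,.006]);b=np.radians(10.5)
print("expected latch",A+[.095*np.cos(b)-.035*np.sin(b),.095*np.sin(b)+.035*np.cos(b)])
E
```

```text
8.6833 [0.50951401 0.13212445 0.29426933] [ 0.01783469  0.72410652 -1.46806255] [ 2.86143071e-02  3.05377580e-01  1.25284572e+00 -2.81910555e-05
  1.58522340e+00 -1.47403751e-01]
expected latch [0.61503097 0.0577263 ]
```

View pics/pair4.png

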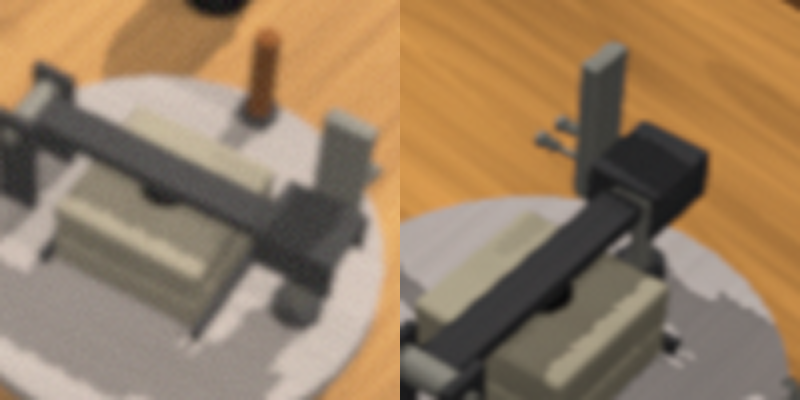

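The pair shows the peg top at scene (357,174), and the latch top face centre at scene (378,195) and side (361,144).

```bash
python3 - <<'E'
from station import *
from h import *
a=camera_params("scene");b=camera_params("side");A=np.array([.528,.006])
L,e=tri(a,(377.7,195.2),b,(361.2,144.2));print(L,e,np.hypot(*(L[:2]-A)),np.degrees(np.arctan2(*(L[:2]-A)[::-1])))
print(plane(a,[(377.7,195.2)],.19),plane(b,[(361.2,144.2)],.19))
q=plane(a,[(356.7,173)],.125)[0];print("peg",q,np.degrees(np.arctan2(*(q[:2]-A)[::-1])),np.hypot(*(q[:2]-A)))
s=get_state()
for z in(.29,.157): print(rel(s,(L[0],L[1],z),goal(100.5)),rel(s,(L[0],L[1],z),goal(-79.5)))
E
```

```text
[0.61798234 0.05867166 0.18974774] 0.0014077702185574322 0.10426469249654559 30.34280830826325
[[0.61785638 0.05936506 0.19      ]] [[0.61735455 0.05750129 0.19      ]]
peg [0.50754534 0.13396484 0.125     ] 99.08167081408656 0.12958932733828804
([-0.0913, 0.0939, 0.0037], [-0.002, -0.002, -1.578]) ([-0.0913, 0.0939, 0.0037], [-0.002, 0.002, 1.563])
([-0.0913, 0.0943, 0.1367], [-0.002, -0.002, -1.578]) ([-0.0913, 0.0943, 0.1367], [-0.002, 0.002, 1.563])
```

carry_out:
  rows:
    - [[-0.01,0.01,0],[0,0,0.12],0]
    - [[-0.02,0.02,0],[0,0,0.24],0]
    - [[-0.03,0.03,0],[0,0,0.36],0]
    - [[-0.04,0.04,0],[0,0,0.48],0]
    - [[-0.05,0.05,0],[0,0,0.6],0]
    - [[-0.06,0.06,0],[0,0,0.72],0]
    - [[-0.07,0.07,0],[0,0,0.84],0]
    - [[-0.08,0.08,0],[0,0,0.96],0]
    - [[-0.085,0.09,0],[0,0,1.08],0]
    - [[-0.091,0.094,0],[0,0,1.2],0]

```text
t: 9.62
tool_pos: [0.6192, 0.0587, 0.2936]
tcp_rot: [0.964, 0.267, -0.001, -0.0]
force: [-0.4, -0.5, -0.1]
grip_width: 0.0852
finger_force: 0.0
```

carry_out:
  rows:
    - [[0,0,0],[0,0,0.12],0]
    - [[0,0,0],[0,0,0.24],0]
    - [[0,0,0],[0,0,0.363],0]
    - [[0,0,0],[0,0,0.363],0]
    - [[0,0,0],[0,0,0.363],0]
    - [[0,0,0],[0,0,0.363],0]
    - [[0,0,0],[0,0,0.363],0.3]
    - [[0,0,0],[0,0,0.363],0.3]
    - [[0,0,0],[0,0,0.363],0.3]
    - [[0,0,0],[0,0,0.363],0.3]

```text
t: 10.45
tool_pos: [0.6184, 0.059, 0.2953]
tcp_rot: [0.996, 0.092, -0.0, 0.0]
force: [1.3, -0.2, 0.6]
grip_width: 0.0596
finger_force: 0.0
```

```bash
python3 - <<'E'
from station import *
from h import *
s=get_state();p=camera_params("wrist");im=snapshot("wrist");cv2.imwrite("pics/w5.png",im);np.savez("w5.npz",**p)
print(s["t"],s["tool_pos"],s["qpos"],s["grip_width"],rel(s,(.6172,.0585,.157),goal(-79.5)))
E
```

```text
10.45 [0.61837661 0.05904788 0.2953124 ] [-9.50771328e-02  4.83079136e-01  9.69554305e-01 -5.59872883e-05
  1.68898138e+00  1.29124307e+00] 0.059625173851194015 ([-0.0013, 0.0003, 0.1383], [0.0, 0.0, 0.001])
```

View pics/w5.png

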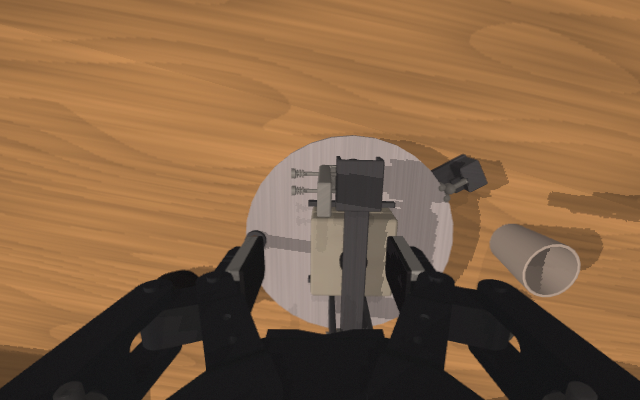

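The wrist view shows the latch plate at about x 318–332, y 167–216, the coupler at (360,185), and the bar running from (353,330) to (358,210) between the jaws. I refine the plate edges and bar direction numerically.

```bash
python3 - <<'E'
from h import *
p=dict(np.load("w5.npz"));im=cv2.imread("pics/w5.png");g=cv2.cvtColor(im,cv2.COLOR_BGR2GRAY)
for r in range(160,222,4): print(r,g[r,310:346:1].tolist())
E=[];F=[]
for r in range(225,300,5):
    row=g[r].astype(int); dk=[c for c in range(335,380) if row[c]<80]; E.append((min(dk),r));F.append((max(dk),r))
print(E[::4],F[::4])
for X in(E,F):
    W=plane(p,X,.130); v=np.linalg.svd(W[:,:2]-W[:,:2].mean(0))[2][0]; v*=np.sign(v[0]); print("bar az",np.degrees(np.arctan2(v[1],v[0])),W[0],W[-1])
E
```

```text
160 [165, 165, 161, 158, 159, 160, 160, 160, 163, 164, 158, 155, 159, 160, 162, 161, 159, 162, 164, 161, 158, 160, 162, 160, 160, 161, 89, 62, 61, 60, 58, 58, 57, 57, 56, 55]
164 [163, 165, 161, 157, 159, 159, 159, 160, 163, 164, 158, 154, 141, 138, 139, 156, 157, 160, 162, 159, 157, 158, 162, 158, 158, 160, 89, 68, 69, 70, 70, 68, 68, 68, 69, 66]
168 [163, 165, 161, 159, 159, 159, 159, 159, 163, 114, 84, 78, 76, 75, 74, 73, 73, 70, 70, 67, 85, 95, 96, 97, 97, 81, 59, 64, 67, 69, 69, 69, 68, 69, 68, 66]
172 [105, 106, 104, 101, 102, 101, 101, 101, 100, 93, 80, 77, 75, 74, 75, 75, 74, 73, 72, 69, 68, 78, 81, 77, 79, 74, 50, 64, 67, 69, 69, 68, 69, 68, 68, 67]
176 [163, 165, 160, 159, 159, 158, 159, 160, 114, 87, 78, 76, 75, 74, 74, 75, 74, 74, 74, 72, 68, 91, 84, 81, 86, 71, 43, 41, 49, 53, 52, 51, 53, 51, 53, 51]
180 [162, 165, 160, 159, 159, 158, 159, 148, 106, 82, 77, 76, 75, 75, 75, 75, 73, 74, 73, 74, 70, 79, 87, 94, 90, 68, 40, 43, 51, 53, 53, 52, 52, 53, 53, 51]
184 [163, 165, 160, 159, 159, 158, 159, 132, 125, 125, 123, 124, 124, 125, 125, 126, 128, 126, 126, 124, 105, 83, 84,
[... 1166 characters left out ...]
, 94, 97, 96, 96, 105, 107, 107, 106, 107, 107, 107, 106, 78, 67]
216 [164, 135, 112, 99, 90, 87, 87, 95, 110, 109, 110, 110, 110, 110, 111, 114, 114, 113, 113, 105, 86, 87, 87, 87, 81, 79, 80, 79, 78, 79, 77, 79, 78, 78, 61, 64]
220 [145, 140, 145, 143, 138, 137, 138, 129, 127, 126, 125, 126, 126, 125, 125, 124, 123, 124, 132, 135, 135, 134, 134, 126, 123, 123, 123, 123, 122, 122, 121, 122, 121, 108, 69, 66]
[(344, 225), (343, 245), (340, 265), (342, 285)] [(368, 225), (366, 245), (366, 265), (364, 285)]
bar az 9.661977997857301 [0.57677212 0.03096212 0.13      ] [0.4954305 0.0166079 0.13     ]
bar az 9.739753296097792 [0.58132552 0.00645469 0.13      ] [ 0.49986    -0.00744804  0.13      ]
```

```bash
python3 - <<'E'
from station import *
from h import *
p=dict(np.load("w5.npz"));s=get_state();a=camera_params("scene");b=camera_params("side")
W=plane(p,[(323.6,199),(323.9,182.5),(323.5,215.5),(317,199),(330,199)],.19);print(W,np.linalg.norm(W[1]-W[2]),np.linalg.norm(W[3]-W[4]))
print(tri(p,(323.6,199),a,(377.7,195.2)),tri(p,(323.6,199),b,(361.2,144.2)))
A=np.array([.528,.006]);d=np.radians(10);print("exp",A+[.095*np.cos(d)-.035*np.sin(d),.095*np.sin(d)+.035*np.cos(d)])
print(rel(s,(W[0][0],W[0][1],.157),goal(-80)))
E
```

```text
[[0.61655995 0.05968597 0.19      ]
 [0.63003235 0.06194298 0.19      ]
 [0.60272061 0.057201   0.19      ]
 [0.61558002 0.06494116 0.19      ]
 [0.61751015 0.05459003 0.19      ]] 0.027720340704639603 0.010529536726424624
(array([0.61703412, 0.05976577, 0.18951911]), np.float64(0.0011813447713703415)) (array([0.61716531, 0.05880786, 0.18965049]), np.float64(0.002201396532874302))
exp [0.61547905 0.05696485]
([-0.0017, -0.001, 0.1383], [0.0, 0.0, 0.01])
```

carry_out:
  rows:
    - [[-0.0015,-0.001,0.03],[0,0,0.01],0.3]
    - [[-0.0015,-0.001,0.06],[0,0,0.01],0.3]
    - [[-0.0015,-0.001,0.09],[0,0,0.01],0.3]
    - [[-0.0015,-0.001,0.115],[0,0,0.01],0.3]
    - [[-0.0015,-0.001,0.13],[0,0,0.01],0.3]
    - [[-0.0015,-0.001,0.137],[0,0,0.01],0.3]
    - [[-0.0015,-0.001,0.137],[0,0,0.01],0.3]
    - [[-0.0015,-0.001,0.137],[0,0,0.01],0.3]
    - [[-0.0015,-0.001,0.137],[0,0,0.01],0.3]
    - [[-0.0015,-0.001,0.137],[0,0,0.01],0.3]

```text
t: 11.33
tool_pos: [0.6172, 0.0597, 0.1597]
tcp_rot: [0.996, 0.087, 0.001, 0.0]
force: [0.3, 0.5, 0.4]
grip_width: 0.0596
finger_force: 0.0
```

carry_out:
  rows:
    - [[0,0,0],[0,0,0],0.6]
    - [[0,0,0],[0,0,0],0.7]
    - [[0,0,0],[0,0,0],1]
    - [[0,0,0],[0,0,0],1]
    - [[0,0,0],[0,0,0],1]
    - [[0,0,0],[0,0,0],1]
    - [[0,0,0],[0,0,0],1]
    - [[0,0,0],[0,0,0],1]
    - [[0,0,0],[0,0,0],1]
    - [[0,0,0],[0,0,0],1]
  squeeze: 80

```text
t: 12.17
tool_pos: [0.6168, 0.0595, 0.1586]
tcp_rot: [0.996, 0.087, 0.0, 0.0]
force: [-1.5, -3.2, 3.8]
grip_width: 0.0109
finger_force: 78.0
```

```bash
python3 - <<'E'
from station import *
from h import *
s=get_state();print(s["t"],s["tool_pos"],s["qpos"],s["force"],s["moment"],s["grip_width"],rel(s,s["tool_pos"],goal(-80)))
E
```

```text
12.1667 [0.61682816 0.0594989  0.15857473] [-9.44655109e-02  5.65219124e-01  1.22095128e+00 -3.44719969e-04
  1.35497474e+00  1.30285766e+00] [-1.46487025 -3.17930253  3.75698621] [-0.4279844   0.19438107 -0.26949966] 0.010932376262428385 ([0.0, 0.0, 0.0], [0.0, -0.0, -0.001])
```

carry_out:
  rows:
    - [[0,-0.002,0],[0,0,0],1]
    - [[0,-0.004,0],[0,0,0],1]
    - [[0,-0.006,0],[0,0,0],1]
    - [[0,-0.008,0],[0,0,0],1]
    - [[0,-0.01,0],[0,0,0],1]
    - [[0,-0.012,0],[0,0,0],1]
    - [[0,-0.013,0],[0,0,0],1]
    - [[0,-0.013,0],[0,0,0],1]
    - [[0,-0.013,0],[0,0,0],1]
    - [[0,-0.013,0],[0,0,0],1]

```text
t: 13.0
tool_pos: [0.6147, 0.0711, 0.1585]
tcp_rot: [0.996, 0.086, 0.0, 0.001]
force: [-0.5, -9.4, 4.9]
grip_width: 0.0111
finger_force: 78.3
```

```bash
python3 - <<'E'
from station import *
from h import *
s=get_state();print(s["t"],s["tool_pos"],s["force"],s["moment"],s["grip_width"])
T=R.from_quat(s["tcp_rot"]).as_matrix();print(T.T@(s["tool_pos"]-[.61683,.0595,.15857]),T.T@s["force"])
# lift arc: hinge relative to tool, in bar frame
b=np.radians(10);X=np.array([np.cos(b),np.sin(b),0]);Y=np.array([-np.sin(b),np.cos(b),0]);Z=np.array([0,0,1.])
A=np.array([.528,.006,0]); H=A-.095*X+.118*Z
p=s["tool_pos"];v=p-H; print("bar frame",v@X,v@Y,v@Z)
for k in range(2,33,2):
    Q=R.from_rotvec(-np.radians(k)*Y); n=H+Q.apply(v)
    print(k,(T.T@(n-p)).round(4),(R.from_matrix(T.T@Q.as_matrix()@T)).as_rotvec().round(3))
E
```

```text
13.0 [0.61474857 0.07111645 0.15854305] [-0.48256756 -9.40337963  4.92351304] [-1.21008963  0.20022128 -0.1050764 ] 0.01105400332248019
[-4.87408864e-05 -1.18013802e-02 -3.55406533e-06] [-2.09493752  9.19228707 -4.90005059]
bar frame 0.19173801339200258 0.04906345261578991 0.0405430457572952
2 [-0.0015  0.     -0.0067] [0.    0.035 0.   ]
4 [-0.0033  0.     -0.0133] [0.   0.07 0.  ]
6 [-0.0053  0.0001 -0.0198] [0.    0.105 0.   ]
8 [-0.0075  0.0001 -0.0263] [0.   0.14 0.  ]
10 [-0.0099  0.0001 -0.0327] [0.    0.175 0.   ]
12 [-0.0126  0.0001 -0.039 ] [0.    0.209 0.001]
14 [-0.0155  0.0001 -0.0452] [0.    0.244 0.001]
16 [-0.0186  0.0002 -0.0513] [0.    0.279 0.001]
18 [-0.0219  0.0002 -0.0573] [0.    0.314 0.001]
20 [-0.0254  0.0002 -0.0631] [0.    0.349 0.001]
22 [-0.0291  0.0002 -0.0689] [0.001 0.384 0.001]
24 [-0.0331  0.0002 -0.0745] [0.001 0.419 0.001]
26 [-0.0372  0.0003 -0.08  ] [0.001 0.454 0.001]
28 [-0.0415  0.0003 -0.0853] [0.001 0.489 0.001]
30 [-0.0459  0.0003 -0.0904] [0.001 0.524 0.001]
32 [-0.0506  0.0003 -0.0955] [0.001 0.559 0.001]
```

The latch is out about 11.8 mm at 9 N, which matches the spring. I lift along the hinge arc.

carry_out:
  rows:
    - [[-0.0007,0,-0.0033],[0,0.017,0],1]
    - [[-0.0015,0,-0.0067],[0,0.035,0],1]
    - [[-0.0024,0,-0.01],[0,0.052,0],1]
    - [[-0.0033,0,-0.0133],[0,0.07,0],1]
    - [[-0.0043,0,-0.0166],[0,0.087,0],1]
    - [[-0.0053,0,-0.0198],[0,0.105,0],1]
    - [[-0.0064,0,-0.023],[0,0.122,0],1]
    - [[-0.0075,0,-0.0263],[0,0.14,0],1]
    - [[-0.0087,0,-0.0295],[0,0.157,0],1]
    - [[-0.0099,0,-0.0327],[0,0.175,0],1]

```text
t: 13.83
tool_pos: [0.6051, 0.0695, 0.1905]
tcp_rot: [0.992, 0.086, 0.087, -0.006]
force: [3.9, -9.6, -1.5]
grip_width: 0.0118
finger_force: 77.8
```

```bash
python3 - <<'E'
from station import *
from h import *
s=get_state();T=R.from_quat(s["tcp_rot"]).as_matrix();print(s["t"],s["tool_pos"],s["force"],T.T@s["force"],s["moment"],s["grip_width"])
b=np.radians(10);X=np.array([np.cos(b),np.sin(b),0]);Y=np.array([-np.sin(b),np.cos(b),0]);Z=np.array([0,0,1.])
H=np.array([.528,.006,0])-.095*X+.118*Z
p=s["tool_pos"];v=p-H; print("bar frame",v@X,v@Y,v@Z,"bar angle",np.degrees(np.arctan2(v@Z,v@X)-np.arctan2(.0405,.1917)))
for k in range(2,23,2):
    Q=R.from_rotvec(-np.radians(k)*Y); n=H+Q.apply(v)
    print(k,(T.T@(n-p)).round(4),(R.from_matrix(T.T@Q.as_matrix()@T)).as_rotvec().round(3))
E
```

```text
13.8333 [0.60512495 0.06951738 0.19046752] [ 3.92520057 -9.59025628 -1.53782455] [ 1.9065863  10.11988705  1.92300138] [-1.30824025 -0.05852087 -0.28805553] 0.011772611461270172
bar frame 0.181982921869056 0.04915980322660031 0.07246752486605632 bar angle 9.783648141221281
2 [-0.0015  0.     -0.0067] [0.    0.035 0.   ]
4 [-0.0032  0.     -0.0133] [0.   0.07 0.  ]
6 [-0.0052  0.0001 -0.0198] [0.    0.105 0.   ]
8 [-0.0074  0.0001 -0.0263] [0.   0.14 0.  ]
10 [-0.0098  0.0001 -0.0327] [0.    0.175 0.   ]
12 [-0.0124  0.0001 -0.039 ] [0.    0.209 0.001]
14 [-0.0153  0.0001 -0.0452] [0.    0.244 0.001]
16 [-0.0183  0.0001 -0.0513] [0.    0.279 0.001]
18 [-0.0216  0.0002 -0.0573] [0.    0.314 0.001]
20 [-0.0251  0.0002 -0.0632] [0.    0.349 0.001]
22 [-0.0288  0.0002 -0.069 ] [0.    0.384 0.001]
```

carry_out:
  rows:
    - [[-0.0015,0,-0.0067],[0,0.035,0],1]
    - [[-0.0032,0,-0.0133],[0,0.07,0],1]
    - [[-0.0052,0,-0.0198],[0,0.105,0],1]
    - [[-0.0074,0,-0.0263],[0,0.14,0],1]
    - [[-0.0098,0,-0.0327],[0,0.175,0],1]
    - [[-0.0124,0,-0.039],[0,0.209,0],1]
    - [[-0.0153,0,-0.0452],[0,0.244,0],1]
    - [[-0.0183,0,-0.0513],[0,0.279,0],1]
    - [[-0.0216,0,-0.0573],[0,0.314,0],1]
    - [[-0.0251,0,-0.0632],[0,0.349,0],1]

```text
t: 14.67
tool_pos: [0.5695, 0.0635, 0.2482]
tcp_rot: [0.962, 0.084, 0.258, -0.022]
force: [2.2, -10.1, -4.7]
grip_width: 0.0115
finger_force: 77.8
```

carry_out:
  rows:
    - [[-0.0018,0,-0.0067],[0,0.035,0],1]
    - [[-0.0018,0,-0.0067],[0,0.035,0],1]
    - [[-0.0018,0,-0.0067],[0,0.035,0],1]
    - [[-0.0018,0,-0.0067],[0,0.035,0],1]
    - [[-0.0018,0,-0.0067],[0,0.035,0],1]
    - [[-0.0018,0,-0.0067],[0,0.035,0],1]
    - [[-0.0018,0,-0.0067],[0,0.035,0],1]
    - [[-0.0018,0,-0.0067],[0,0.035,0],1]
    - [[-0.0018,0,-0.0067],[0,0.035,0],1]
    - [[-0.0018,0,-0.0067],[0,0.035,0],1]

```text
t: 15.5
tool_pos: [0.5651, 0.0627, 0.253]
tcp_rot: [0.958, 0.083, 0.275, -0.023]
force: [3.5, -9.4, -3.6]
grip_width: 0.0111
finger_force: 77.8
```

```bash
python3 - <<'E'
from station import *
from h import *
s=get_state();print(s["t"],s["tool_pos"],s["force"],s["moment"],s["grip_width"],s["finger_force"],abs(s["qd"]).max())
b=np.radians(10);X=np.array([np.cos(b),np.sin(b),0]);H=np.array([.528,.006,.118])-.095*X
v=s["tool_pos"]-H; print("bar angle",np.degrees(np.arctan2(v[2],v@X)-np.arctan2(.0405,.1917)))
im=snapshot("side"); x,y,w,h=(230,80,200,150)
cv2.imwrite(f"pics/side_6.png",cv2.resize(im[y:y+h,x:x+w],None,fx=4,fy=4,interpolation=cv2.INTER_CUBIC))
E
```

```text
15.5 [0.56509033 0.06273813 0.25302237] [ 3.4625583  -9.40090603 -3.60011232] [-1.28484449  0.0735219  -0.94111412] 0.01111983263843302 77.80565142631531 0.0009951312019677394
bar angle 31.75316838339384
```

View pics/side_6.png

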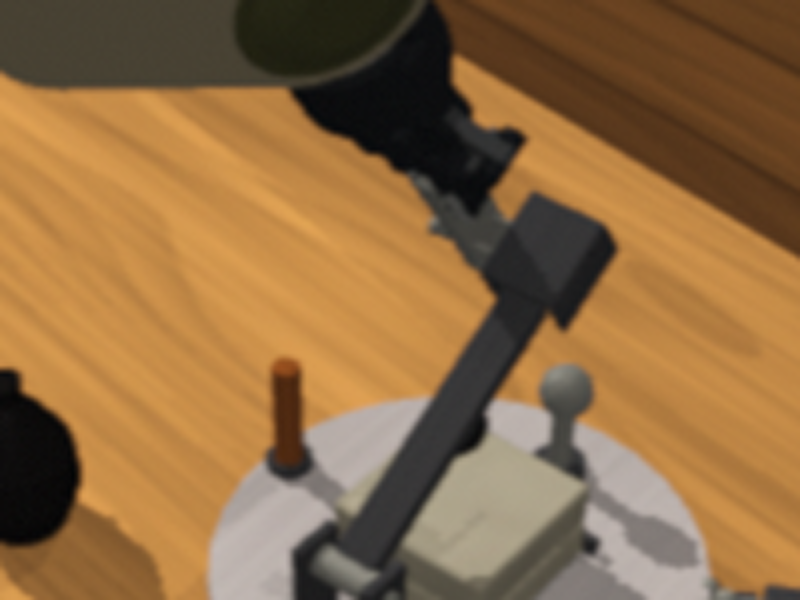

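The bar is clear of its ball at (566,390), held by the latch plate in the jaws at (470,215). It stands at about 31° and is still, so I hand in.

```bash
python3 -c "
from station import *
print(hand_in())"
```

```text
the job is handed in; nothing more can be done
None
```

The turntable is in its detent, the latch was pulled about 12 mm with the bar still down, and the job is handed in with the gripper holding the bar still at about 31°. My moves stayed clear of the pots, but I did not re-measure them, and hand-in returned no verdict.

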